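# Set the book cradle to its middle width and lock it with the ball-lock pin

## Robot

A 6-joint arm with a two-finger parallel gripper is mounted at the origin on the work surface. World frame = base frame: x ahead of the robot, y to its left, z up, the work surface at z = 0. Lengths are in mm, angles in rad, forces in N, time in s.
With the tool pointing down it reaches from about 275 to 750 mm from the base axis. Payload 10.2 kg.
Tool frame: the origin (TCP) lies midway between the tips of the shut fingers; the grasp point (between the pads) lies env.hold_point_z behind it (env.hold_point_z is the distance from the TCP to the grasp point, in mm); z points along the fingers, y is the line along which they close (so a half turn about z gives the same grasp; the last joint's range is limited). The gripper opens to 88 mm and grips with 3 to 60 N. Pads are 18 mm wide; open, the fingers measure 123 mm over their backs; the gripper's body (75 mm by 187 mm) begins 45 mm behind the grasp point.
Start: joints at [1.067, 0.313, 1.498, -0, 1.331, -0.223], TCP at [145.503, 504.44, 238.72] pointing down, gripper open.
Joint ranges: [-2.94, 2.94], [-0.97, 2.17], [0.19, 2.56], [-1.23, 4.37], [0.02, 3.11], [-2.88, 2.88]. Speed limits (rad/s): [2.39, 2.39, 3.01, 3.14, 3.14, 3.14].

## Interface

Orientations are given as a rotation vector (axis times angle).
In Python, from station import env, cams, models gives the robot as it stands.
- The arm moves only by the tool step_arm, never from a script. Its argument "targets" is a list of rows, each a list of 2 entries, a list of its own where there are three numbers: the shift along the tool's x, y, z in units of 250 mm (1.0 is 250 mm), then the turn, a rotation vector about the tool's x, y, z in units of 0.5 rad (1.0 is 0.5 rad). In form: [[[tx, ty, tz], [ax, ay, az]], ...]. A call has 1 to 20 rows; each row is the pose to reach, as a shift and turn from the pose commanded when the call began, along the tool's axes at that moment; what a row does not reach only later rows make up. A row lasts 1/8 s, in which the tool goes at most 62.5 mm and 10.7 degrees, less where a joint would pass 70% of its speed; a pose out of reach is approached as far as the arm can. A call with a number of a shift or a turn outside -1 to 1 is refused whole. A call with a gripper value outside its range is refused whole. "jaw" is the finger opening in mm, from 0 to 88.1, set as the call begins (left out, the last holds). The fingers move at their own pace and stop on an object; the grip force is fixed at half the most. Time passes only in rows, so rows that repeat a pose let the fingers close. It gives the time, the measured TCP pose, the force, the opening and the grip force at its end, in the units of the state.
- env.read_state(): the state, without advancing time (a new reading comes with each control period).
- cams.get_image(name): name is "scene" or "top" or "wrist"; returns (picture, depth): 384x512x3 uint8, red, green, blue; 384x512 float32, mm along the optical axis (not along the pixel's ray), 0 where there is no reading.
- cams.calibration(name): a dict with "intrinsics" (3x3 intrinsics, pixels), "rvec" (rotation vector, rad) and "tvec" (3), from world to camera coordinates, as OpenCV has them; the wrist camera has in their place "T_tool_cam" (4x4, takes a point from camera to tool coordinates, whose origin is the TCP and whose axes are the flange's). Camera axes: x right, y down, z forward; pixel columns grow to the right and rows downward; lengths in mm; the calibration is good to about 2 mm. A picture is of the moment at which its call begins: read the wrist's pose just before it. calibration takes no time and is no camera call.
- env.finish_job(): hands the job in; it is judged then, once.
Trained networks look in the newest picture that a camera, given by its name, has taken for a name from the list of things; names that differ only in an ending like _2 or _b are one class to them, and where a whole thing is asked for, a point or a joint stands for the part that bears it (a point fixed in the world has none). Each returns a list of dicts, best first, with "p" (0 to 1); they miss things now and then, are a little off and sometimes report something else, mostly with a low value. They report only what shows in the picture. A call takes as long as a camera call. They do not tell look-alikes from the thing itself.
- models.look_for(thing, camera): "bbox" ([left, top, right, bottom] in pixels, round what is visible of it).
The state is a dict: "t": time; "q": joint angles; "qd": joint speeds; "effort": joint torques, N m; "ee_pos": TCP position; "eef_rot": TCP orientation; "force": force on the tool from outside, world axes, zero at the start; "ft_torque": the same for the moment, N m; "opening": finger opening in mm; "finger_force": force on a finger pad.
Only numpy, scipy, OpenCV 4.12 (cv2) and the standard library are available. Lean on these libraries where they do the work, as an engineer would, in place of code of your own. Each camera call takes 0.05 s, during which the arm holds its last target. There are 200 camera calls.

## Task

Set the book cradle to its middle width: pull the green knob of its push-pull rod out to the middle click. Then take the ball-lock pin from its blue rest and, with its red side button squeezed in, slide it through the fork until its shoulder is against the fork; let go so that the button springs out and the pin locks. Leave the tape roll, the small blue box and the spatula where they are.

Things in the scene. Friction and masses are not known exactly. Their poses are not given: they have to be found in the camera images.
- rod (a joint): Travel of the cradle's push-pull rod, m: 0 = fully in (starts within 5 mm of it), 0.022 = middle click, 0.044 = fully out; pulls out along -x of fork_mouth. About 7 N carries it from click to click; let go within 8 mm of a click it snaps there. Its 10 mm brass tongue runs inside the fork; only at the middle click does its 14 mm hole line up with the fork's holes.
- rod_knob (a point): Centre of the green round knob on the front end of the rod: 26 mm diameter, 22 mm long along the rod (x axis), 70 mm above the bench. Free above and on both sides (y). The fork's front is 41 mm behind this point when the rod is in. The cradle's near grey leaf moves with the rod.
- fork_mouth (a point): Centre of the mouth of the pin hole, on the outer face of the aluminium fork, 70 mm above the bench. Axes: z up; +y straight out of the hole (pin enters along -y); x along the rod, -x to its knob. Two upright plates 8 mm thick, 44 mm long in x, tops 14 mm above the hole, outer faces 30 mm apart, 12 mm holes.
- cradle: Fixed book cradle, 330 x 325 mm base plate 12 mm thick on the bench; same axes as fork_mouth, which lies at (0, 15, 70) mm from its origin. Two sloping grey leaves, under 60 mm high, begin 75 mm to the -y side of the rod; blue detent housing, 86 mm high, 100 mm behind the fork (+x).
- pin_grip (a point): Centre of the ball-lock pin's handle, on the pin's axis; x runs to the nose, z up while in its rest. Black handle block 44 mm long (x), 30 mm high (z), side face at y = -14 mm; red side button 34 x 22 mm opposite, its face at y = +16 mm out, +11.5 mm pressed (30 mm wide over all, 25.5 mm pressed). Pin weighs about 0.11 kg; its axis starts 55 mm above the bench.
- pin_shoulder (a point): On the pin's axis at the front face of its stop shoulder (18 mm diameter), 34 mm ahead of pin_grip, same axes. Ahead: 44 mm of 10 mm round shank, then an 8 mm cone to a 4 mm tip. Fully home it lies at fork_mouth, with 1.5 mm end play. A brass locking ball 35 mm ahead sticks out 4 mm on the button's side while the button is out (will not enter the holes), and sinks in when it is pressed.
- pin_button (a joint): Travel of the pin's red side button, m: 0 = out (ball out, locked), 0.0045 = fully pressed (ball in). Spring 2 N to start, 6.5 N fully pressed. Gripping the handle from above across its width (y), one finger on the button and one on the opposite side, with 12 N or more presses it fully and holds the pin.
- pin_rest: Fixed blue rest of the pin, 95 x 60 mm foot, origin on the bench, x axis along the pin, nose to +x. A saddle 30 mm long (x), 16 mm wide and 40 mm high is under the handle, and a notched post at x = +20 mm, 57 mm high, carries the shank. The pin's shoulder starts within 3 mm of the origin's x. Lift it straight up.
- tape: Bystander: white roll of tape, 54 mm diameter, 19 mm high; origin under its centre.
- blue_box: Bystander: small blue box 85 x 55 x 30 mm; origin under its centre.
- spatula: Bystander: spatula with a black handle, 180 mm long, lying flat on the bench on the robot side of the pin rest.
Things that resemble listed ones, but are neither listed nor needed, are in the scene too. Leave any orange or pink look-alike of the part that bears pin_grip alone.

How it is judged:
By the outcome, as a careful person would: the job done as asked, in the order asked, and still so for the second after the job is handed in, with the robot touching nothing.
It also fails if it takes over 58 s, if anything falls off the work surface, if the arm or the gripper's body presses on something with over 40 N, if the wrist force passes 120 N, or if a joint passes its speed limit or range.

## Working session

There is one attempt and no reset: what is moved stays moved. The work goes in short steps, Python scripts to look and compute and a tool call to move; the robot and the scene stay as the last step left them, time stands still between calls to the robot, and variables do not carry over. Pictures are saved under pics/ and viewed, at most 10 in all, crops included, and the job is handed in when it is done.

Besides the shell and the picture viewer there is one more tool, called after ">>>" as name(argument=value, ...) on one line, values as JSON. step_arm: Moves the arm, as the interface text tells. Its arguments: {"type":"object","properties":{"targets":{"type":"array"},"jaw":{"type":"number"}},"required":["targets"]}

```bash
ls; mkdir -p pics; cat > h.py <<'E'
import numpy as np, cv2
from scipy.spatial.transform import Rotation as R
from station import env, cams, models
def snap(name, fn=None):
    s=env.read_state(); im,d=cams.get_image(name); c=cams.calibration(name)
    K=np.array(c["intrinsics"])
    if "rvec" in c:
        Rm=R.from_rotvec(np.ravel(c["rvec"])).as_matrix(); t=np.ravel(c["tvec"])
        T=np.eye(4); T[:3,:3]=Rm.T; T[:3,3]=-Rm.T@t
    else:
        W=np.eye(4); W[:3,:3]=R.from_rotvec(s["eef_rot"]).as_matrix(); W[:3,3]=s["ee_pos"]
        T=W@np.array(c["T_tool_cam"])
    v,u=np.mgrid[:384,:512]
    P=np.stack([(u-K[0,2])/K[0,0]*d,(v-K[1,2])/K[1,1]*d,d],-1)@T[:3,:3].T+T[:3,3]
    P[d==0]=np.nan
    if fn: cv2.imwrite("pics/"+fn,im[:,:,::-1])
    return im,d,P,K,T
def proj(p,K,T):
    q=np.linalg.inv(T)@np.r_[p,1]; q=K@q[:3]; return q[:2]/q[2]
E
python3 - <<'E'
from h import *
s=env.read_state(); print(env.hold_point_z,s["t"],s["eef_rot"])
ims=[]
for n in ["top","scene"]:
    im,d,P,K,T=snap(n); ims.append(im)
    print(n,T.round(2).tolist())
    for th in ["pin_grip","rod_knob","pin_rest","cradle","tape","blue_box","spatula"]:
        for r in models.look_for(th,n)[:4]:
            b=[int(x) for x in r["bbox"]]; u,v=(b[0]+b[2])//2,(b[1]+b[3])//2
            print(n,th,round(r["p"],2),b,P[min(max(v,0),383),min(max(u,0),511)].round(0))
cv2.imwrite("pics/a.png",np.vstack(ims)[:,:,::-1][:, :] if 0 else cv2.resize(ims[0],(800,600))[:,:,::-1])
cv2.imwrite("pics/b.png",cv2.resize(ims[1],(800,600))[:,:,::-1])
E
```

```text
pics
18.700000000000003 0.0 [-4.39573824e-01 -3.11024822e+00  1.85683519e-03]
top [[0.0, -0.99, 0.16, 428.67], [-1.0, -0.0, 0.0, 192.3], [-0.0, -0.16, -0.99, 802.47], [0.0, 0.0, 0.0, 1.0]]
top pin_grip 0.98 [203, 217, 264, 242] [488. 235.  59.]
top pin_grip 0.7 [184, 303, 244, 330] [334. 269.  27.]
top pin_grip 0.64 [298, 166, 319, 223] [558.  95.  13.]
top rod_knob 0.58 [383, 81, 511, 236] [ 630. -176.   11.]
top pin_rest 0.75 [204, 212, 255, 253] [486. 245.   7.]
top pin_rest 0.75 [205, 220, 251, 229] [501. 247.   6.]
top cradle 0.75 [357, 58, 512, 247] [ 642. -151.   11.]
top tape 0.69 [106, 140, 136, 167] [642. 461.  -1.]
top blue_box 0.86 [232, 87, 271, 134] [721. 204.  26.]
top spatula 0.64 [291, 241, 328, 343] [376.  96.   9.]
scene [[0.6, 0.68, -0.42, 892.87], [0.8, -0.51, 0.32, -42.72], [0.0, -0.53, -0.85, 798.48], [0.0, 0.0, 0.0, 1.0]]
scene pin_grip 0.98 [230, 147, 265, 186] [487. 243.  58.]
scene pin_grip 0.68 [194, 116, 239, 137] [308. 276.   0.]
scene pin_grip 0.55 [187, 224, 231, 258] [570.  82.  23.]
scene pin_rest 0.86 [224, 166, 267, 202] [497. 229.  10.]
scene cradle 0.71 [0, 246, 218, 383] [ 586. -148.   37.]
scene tape 0.63 [350, 165, 373, 186] [637. 466.  -1.]
scene blue_box 0.57 [277, 239, 324, 290] [724. 199.  30.]
scene spatula 0.61 [139, 149, 187, 207] [365.  88.   3.]
```

View pics/a.png

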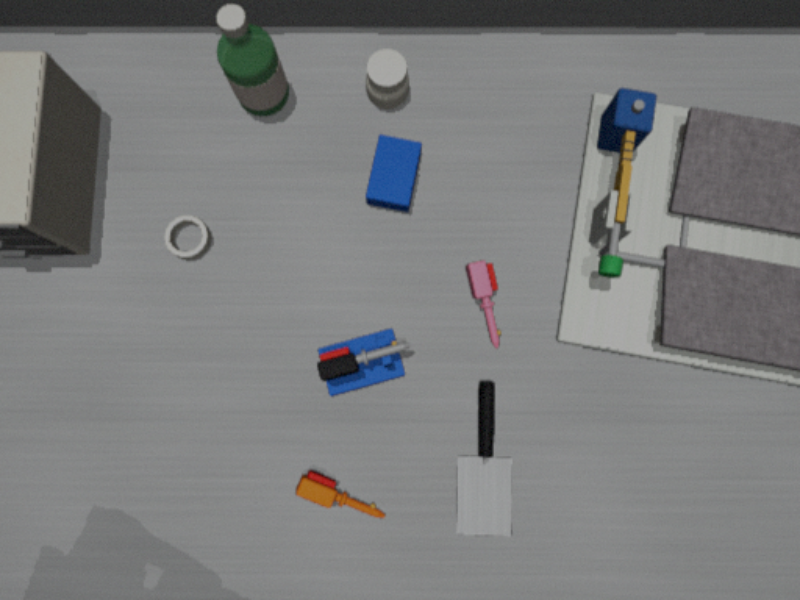

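View pics/b.png

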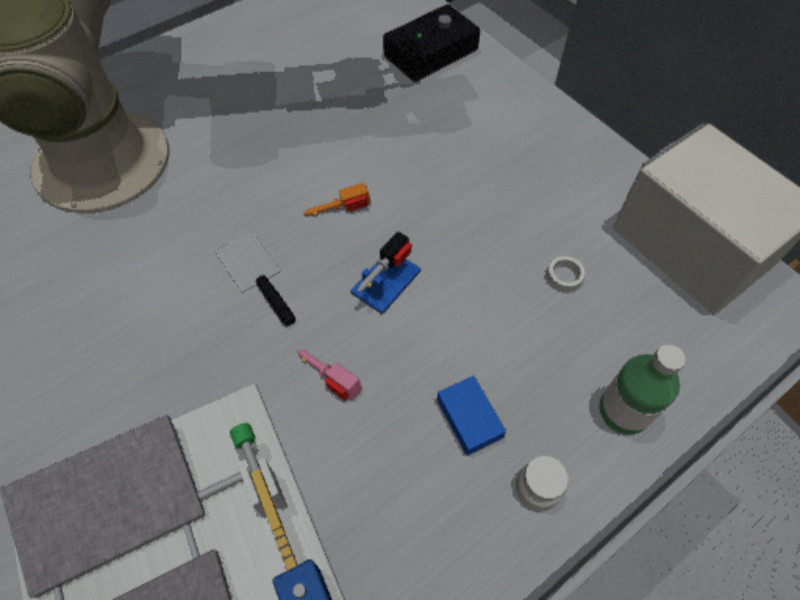

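The black-handled pin at (340,365) in its blue rest, seen in the top view, is the real one. The look-alikes are the orange one at (320,490) and the pink one at (483,290). The green knob is at (611,265), the fork is at about (613,210), and the green bottle at (250,70) is unrelated.

```bash
python3 - <<'E'
from h import *
im,d,P,K,T=snap("top")
hsv=cv2.cvtColor(im,cv2.COLOR_RGB2HSV); h,s,v=[hsv[...,i].astype(int) for i in range(3)]
u0=np.arange(512)[None]*np.ones((384,1)); v0=np.arange(384)[:,None]*np.ones((1,512))
def st(n,m):
    q=P[m]; q=q[~np.isnan(q[:,0])]; print(n,len(q),"med",np.median(q,0).round(1),"min",np.percentile(q,3,0).round(1),"max",np.percentile(q,97,0).round(1)); return q
def axis(q):
    xy=q[:,:2]-q[:,:2].mean(0); w,V=np.linalg.eigh(np.cov(xy.T)); return np.degrees(np.arctan2(V[1,1],V[0,1]))
st("knob",(h>45)&(h<85)&(s>120)&(u0>350))
q=st("yellow",(h>12)&(h<32)&(s>120)&(u0>370)); print(axis(q))
reg=(u0>370)&(u0<425)&(v0>60)&(v0<165)
q=st("fork80",reg&(P[...,2]>76)&(P[...,2]<92)&(s<60)); 
roi=(u0>198)&(u0<270)&(v0>208)&(v0<255)
st("black",roi&(v<60)&(P[...,2]>50)); st("red",roi&((h<8)|(h>172))&(s>130)&(v>90))
q=st("shank",roi&(u0>228)&(s<70)&(P[...,2]>45)&(v>70)); print(axis(q))
q=st("rest",roi&(h>100)&(h<125)&(s>130)&(P[...,2]<16)); print(cv2.minAreaRect(q[:,:2].astype(np.float32)))
# cradle left edge : plate z~12 vs bench
pts=[]
for r in range(70,210,6):
    row=P[r,340:400]; k=np.where(np.abs(row[:,2]-12)<4)[0]
    if len(k): pts.append(row[k[0],:2])
pts=np.array(pts); print(pts.round(0).tolist()); vx=cv2.fitLine(pts.astype(np.float32),cv2.DIST_HUBER,0,.01,.01).ravel(); print("edge",vx,np.degrees(np.arctan2(vx[1],vx[0])))
crop=np.hstack([cv2.resize(im[205:258,195:272],(460,318),interpolation=2),cv2.resize(im[50:180,370:440],(171,318),interpolation=2)])
cv2.imwrite("pics/c.png",crop[:,:,::-1])
E
```

```text
knob 166 med [591.3 -43.1  78.9] min [582.2 -55.2  66.8] max [602.4 -34.   82.2]
yellow 387 med [696.6 -63.1  80.3] min [644.8 -76.9  62.9] max [750.6 -53.3  84.4]
170.18253315757357
fork80 292 med [655.8 -61.5  82.2] min [633.  -81.2  77. ] max [772.6 -40.5  86. ]
black 302 med [478.  263.7  68.3] min [465.9 244.3  57.7] max [490.3 283.   70.7]
red 78 med [492.3 268.7  64.9] min [485.8 253.9  62.3] max [497.8 283.6  67.6]
shank 186 med [495.1 213.5  57.7] min [484.3 185.9  54.4] max [505.9 240.1  62.1]
107.0485832549191
rest 878 med [478.7 235.3   8.6] min [454.  195.8   5.9] max [520.4 280.2  11.1]
((487.7124938964844, 241.3826904296875), (58.59225082397461, 92.89545440673828), 15.729917526245117)
[[812.0, -52.0], [800.0, -49.0], [786.0, -47.0], [774.0, -47.0], [761.0, -42.0], [749.0, -40.0], [736.0, -37.0], [723.0, -36.0], [712.0, -33.0], [699.0, -30.0], [686.0, -27.0], [675.0, -25.0], [662.0, -24.0], [650.0, -22.0], [638.0, -20.0], [626.0, -17.0], [615.0, -15.0], [602.0, -14.0], [590.0, -12.0], [578.0, -9.0], [567.0, -6.0], [556.0, -5.0], [544.0, -3.0], [532.0, -1.0]]
edge [ 9.8369241e-01 -1.7985894e-01  6.6560541e+02 -2.4838524e+01] -10.361544
```

View pics/c.png

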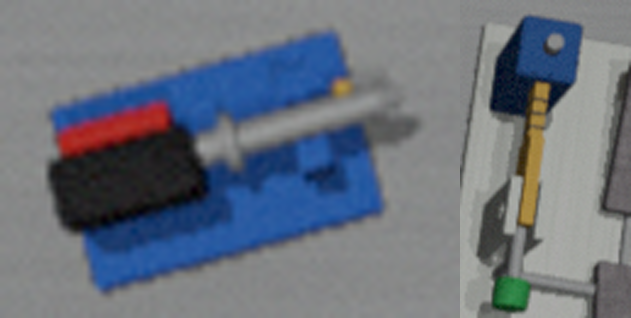

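The close crop confirms the choice: black handle, red button on the far (+x) side, and the brass ball at (340,88) on the button's side. Next I go above the knob.

```bash
cat >> h.py <<'E'
def go(p,yaw=None):
    """shift (tool axes, /250) and turn (/0.5) to TCP p with tool y at world yaw deg, pointing down"""
    s=env.read_state(); Rc=R.from_rotvec(s["eef_rot"]); sh=Rc.inv().apply(np.array(p)-s["ee_pos"])/250
    tn=np.zeros(3)
    if yaw is not None:
        a=np.radians(yaw); y=np.array([np.cos(a),np.sin(a),0]); 
        if y@Rc.as_matrix()[:,1]<0: y=-y
        z=np.array([0,0,-1.]); Rt=R.from_matrix(np.c_[np.cross(y,z),y,z]); tn=(Rc.inv()*Rt).as_rotvec()/.5
    print("t",round(s["t"],2),"pos",np.round(s["ee_pos"],1),"q",np.round(s["q"],2),"open",round(s["opening"],1),"F",np.round(s["force"],1)); print("shift",sh.round(4),"dist",(250*np.linalg.norm(sh)).round(0),"turn",tn.round(4))
E
python3 -c "
from h import *
go([592,-44,220],79.8)"
```

```text
t 0.85 pos [145.5 504.5 238.7] q [ 1.07  0.31  1.5  -0.    1.33 -0.22] open 88.2 F [ 0.4  0.1 -0.3]
shift [-2.324 -1.613  0.075] dist 707.0 turn [ 1.000e-04  1.000e-04 -2.055e-01]
```

>>> step_arm(targets=[[[-0.775, -0.538, 0], [0, 0, 0]], [[-0.775, -0.538, 0], [0, 0, 0]], [[-0.775, -0.538, 0], [0, 0, 0]], [[-0.775, -0.538, 0], [0, 0, 0]], [[-0.775, -0.538, 0], [0, 0, 0]]])

```text
t: 1.48
ee_pos: [295.9, 319.8, 238.9]
eef_rot: [0.447, 3.109, 0.0]
force: [-0.2, 0.5, -0.3]
opening: 88.3
finger_force: 0.0
```

>>> step_arm(targets=[[[-0.775, -0.538, 0], [0, 0, 0]], [[-0.775, -0.538, 0], [0, 0, 0]], [[-0.775, -0.538, 0], [0, 0, 0]], [[-0.775, -0.538, 0], [0, 0, 0]], [[-0.775, -0.538, 0], [0, 0, 0]]])

```text
t: 2.1
ee_pos: [444.4, 137.5, 238.4]
eef_rot: [-0.444, -3.11, 0.0]
force: [-0.4, 0.5, 0.0]
opening: 88.0
finger_force: 0.0
```

>>> step_arm(targets=[[[-0.775, -0.538, 0], [0, 0, -0.2055]], [[-0.775, -0.538, 0], [0, 0, -0.2055]], [[-0.775, -0.538, 0], [0, 0, -0.2055]], [[-0.775, -0.538, 0], [0, 0, -0.2055]], [[-0.775, -0.538, 0], [0, 0, -0.2055]], [[-0.775, -0.538, 0], [0, 0, -0.2055]]])

```text
t: 2.85
ee_pos: [591.8, -42.3, 238.6]
eef_rot: [-0.277, -3.129, -0.001]
force: [-0.7, 0.1, 0.4]
opening: 87.7
finger_force: 0.0
```

```bash
cat > k.py <<'E'
from h import *
def knob():
    im,d,P,K,T=snap("wrist","w%d.png"%int(env.read_state()["t"]*100))
    hsv=cv2.cvtColor(im,cv2.COLOR_RGB2HSV); h,s,v=[hsv[...,i].astype(int) for i in range(3)]
    e=np.radians(-10.2); X=np.array([np.cos(e),np.sin(e)]); Y=np.array([-X[1],X[0]])
    def st(n,m):
        q=P[m]; q=q[~np.isnan(q[:,0])]
        if len(q)<10: print(n,"none"); return
        x,y=q[:,:2]@X,q[:,:2]@Y; lo,hi=[np.array([np.percentile(a,k) for a in (x,y)]) for k in (2,98)]
        c=(lo+hi)/2; print(n,len(q),"size",(hi-lo).round(1),"ctr",(c[0]*X+c[1]*Y).round(1),"z",np.percentile(q[:,2],[2,50,98]).round(1))
    st("knob",(h>45)&(h<85)&(s>120)&(P[...,2]>60))
    st("fork",(P[...,2]>81)&(P[...,2]<88)&(s<60)&(P[...,0]<700))
    st("yellow",(h>12)&(h<32)&(s>120)&(P[...,2]>60))
    return im
E
python3 -c "
from k import *
knob(); go([592,-44,220],79.8)"; ls pics
```

```text
knob 2075 size [ 42.7 110.5] ctr [580.6 -40.3] z [ 76.2 308.4 340.7]
fork 617 size [42.6 29.7] ctr [655.4 -58.9] z [82.8 84.2 85.6]
yellow 5669 size [131.6 105.9] ctr [628.2 -48.2] z [ 83.5 322.1 336.6]
t 2.9 pos [591.7 -42.3 238.9] q [-0.27  0.47  1.28  0.    1.4  -1.66] open 88.3 F [-0.5  0.1  0.7]
shift [-0.0023 -0.0066  0.0755] dist 19.0 turn [ 0.0007 -0.0005  0.004 ]
a.png
b.png
c.png
w285.png
```

View wrist.

```bash
sed -i 's/(P\[...,2\]>60)/(P[...,2]>60)\&(P[...,2]<92)/g' k.py; python3 -c "
from k import *
knob()"
```

```text
knob 489 size [19.8 21.7] ctr [592.8 -46.9] z [72.1 81.2 83.7]
fork 629 size [42.9 29.7] ctr [655.2 -58.9] z [82.4 84.2 85.6]
yellow 517 size [111.3   9.2] ctr [698.8 -66.6] z [77.9 84.1 85.7]
```

View pics/w285.png

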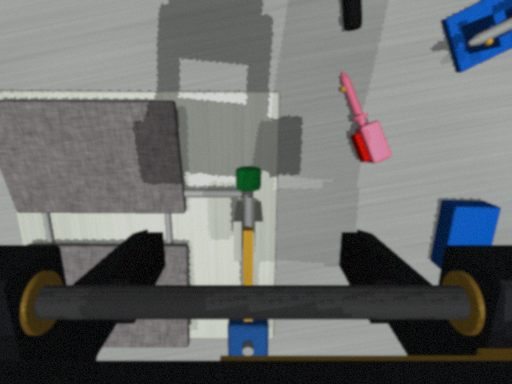

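```bash
python3 -c "
from h import *
im,d,P,K,T=snap('wrist')
for u in (195,205,215,225,232): print(u,[P[v,u].round(0).tolist() for v in range(186,200,2)])
g=np.array([592.8,-46.9])-5*np.array([.984,-.177]); print(g)
go([*g,55],79.8)"
```

```text
195 [[605.0, -116.0, 12.0], [607.0, -116.0, 13.0], [606.0, -113.0, 27.0], [609.0, -114.0, 28.0], [611.0, -114.0, 28.0], [613.0, -115.0, 28.0], [620.0, -119.0, 13.0]]
205 [[608.0, -104.0, 10.0], [609.0, -104.0, 13.0], [608.0, -102.0, 28.0], [611.0, -102.0, 28.0], [613.0, -102.0, 30.0], [615.0, -103.0, 29.0], [622.0, -107.0, 12.0]]
215 [[609.0, -92.0, 12.0], [612.0, -92.0, 12.0], [611.0, -90.0, 27.0], [613.0, -90.0, 28.0], [615.0, -91.0, 28.0], [617.0, -91.0, 30.0], [624.0, -95.0, 13.0]]
225 [[611.0, -80.0, 13.0], [614.0, -80.0, 13.0], [612.0, -78.0, 29.0], [614.0, -79.0, 29.0], [617.0, -79.0, 29.0], [619.0, -80.0, 29.0], [627.0, -83.0, 11.0]]
232 [[612.0, -71.0, 14.0], [615.0, -72.0, 12.0], [614.0, -71.0, 28.0], [616.0, -71.0, 29.0], [618.0, -71.0, 30.0], [621.0, -72.0, 29.0], [627.0, -74.0, 13.0]]
[587.88  -46.015]
t 3.0 pos [591.8 -42.7 239.2] q [-0.27  0.46  1.28  0.    1.4  -1.66] open 88.2 F [-0.1  0.4  0.3]
shift [ 0.0133 -0.0159  0.7366] dist 184.0 turn [0.0002 0.0007 0.0038]
```

>>> step_arm(targets=[[[0, -0.016, 0.25], [0, 0, 0]], [[0, -0.016, 0.5], [0, 0, 0]], [[0, -0.016, 0.65], [0, 0, 0]], [[0, -0.016, 0.74], [0, 0, 0]], [[0, -0.016, 0.74], [0, 0, 0]], [[0, -0.016, 0.74], [0, 0, 0]]])

```text
t: 3.75
ee_pos: [592.0, -48.0, 55.2]
eef_rot: [0.278, 3.127, -0.001]
force: [-0.1, -0.5, 0.1]
opening: 88.1
finger_force: 0.0
```

>>> step_arm(targets=[[[0, 0, 0], [0, 0, 0]], [[0, 0, 0], [0, 0, 0]], [[0, 0, 0], [0, 0, 0]], [[0, 0, 0], [0, 0, 0]], [[0, 0, 0], [0, 0, 0]], [[0, 0, 0], [0, 0, 0]], [[0, 0, 0], [0, 0, 0]], [[0, 0, 0], [0, 0, 0]]], jaw=10)

```text
t: 4.75
ee_pos: [591.6, -46.4, 53.6]
eef_rot: [0.279, 3.129, 0.005]
force: [3.4, 10.5, 0.1]
opening: 24.9
finger_force: 30.0
```

```bash
python3 -c "
from h import *
go([0,0,0],79.8)"
```

```text
t 4.75 pos [591.6 -46.4  53.6] q [-0.28  0.66  1.48  0.    1.   -1.67] open 24.9 F [ 3.4 10.5  0.1]
shift [ 2.3619 -0.2373  0.214 ] dist 596.0 turn [ 0.006  -0.0003 -0.    ]
```

>>> step_arm(targets=[[[0.015, 0, 0], [0, 0, 0]], [[0.03, 0, 0], [0, 0, 0]], [[0.045, 0, 0], [0, 0, 0]], [[0.06, 0, 0], [0, 0, 0]], [[0.075, 0, 0], [0, 0, 0]], [[0.088, 0, 0], [0, 0, 0]], [[0.088, 0, 0], [0, 0, 0]], [[0.088, 0, 0], [0, 0, 0]], [[0.088, 0, 0], [0, 0, 0]]])

```text
t: 5.88
ee_pos: [569.9, -42.4, 53.6]
eef_rot: [-0.279, -3.129, -0.005]
force: [2.8, 11.7, -0.3]
opening: 25.2
finger_force: 30.0
```

>>> step_arm(targets=[[[0, 0, 0], [0, 0, 0]], [[0, 0, 0], [0, 0, 0]], [[0, 0, 0], [0, 0, 0]], [[0, 0, 0], [0, 0, 0]], [[0, 0, 0], [0, 0, 0]], [[0, 0, 0], [0, 0, 0]]], jaw=88)

```text
t: 6.62
ee_pos: [569.8, -44.4, 53.7]
eef_rot: [0.279, 3.129, -0.0]
force: [0.5, 0.1, -0.2]
opening: 83.1
finger_force: 0.0
```

>>> step_arm(targets=[[[0, 0, -0.2], [0, 0, 0]], [[0, 0, -0.4], [0, 0, 0]], [[0, 0, -0.6], [0, 0, 0]], [[0, 0, -0.72], [0, 0, 0]], [[0, 0, -0.72], [0, 0, 0]], [[0, 0, -0.72], [0, 0, 0]]])

```text
t: 7.38
ee_pos: [569.3, -44.2, 232.2]
eef_rot: [-0.279, -3.127, -0.001]
force: [-0.1, -0.1, -0.3]
opening: 88.1
finger_force: 0.0
```

```bash
python3 -c "
from k import *
knob();knob(); go([480,260,200],15.7)"
```

```text
knob 513 size [19.7 21.3] ctr [570.9 -43. ] z [71.5 81.2 83.6]
fork 633 size [42.6 29. ] ctr [655.1 -59.1] z [82.4 84.2 85.5]
yellow 617 size [115.2   9.3] ctr [678.7 -62.9] z [77.4 84.  85.5]
knob 512 size [19.7 21.4] ctr [571. -43.] z [70.8 81.2 83.9]
fork 645 size [43.4 29.1] ctr [655.5 -59.1] z [82.2 84.2 85.6]
yellow 614 size [115.    9.3] ctr [678.8 -63. ] z [77.4 84.1 85.6]
t 7.47 pos [569.3 -44.3 232.1] q [-0.28  0.42  1.36 -0.    1.36 -1.68] open 88.1 F [-0.5  0.4  0.1]
shift [0.5669 1.1344 0.1303] dist 319.0 turn [-0.0026 -0.0053  2.2374]
```

>>> step_arm(targets=[[[0.567, 1.0, 0], [0, 0, 0.95]], [[0.567, 1.0, 0], [0, 0, 0.95]], [[0.567, 1.0, 0], [0, 0, 0.95]], [[0.567, 1.0, 0], [0, 0, 0.95]], [[0.567, 1.0, 0], [0, 0, 0.95]], [[0.567, 1.0, 0], [0, 0, 0.95]], [[0.567, 1.0, 0], [0, 0, 0.95]]])

```text
t: 8.35
ee_pos: [474.7, 226.1, 233.0]
eef_rot: [-1.008, -2.975, 0.001]
force: [-0.5, -0.6, 0.2]
opening: 87.8
finger_force: 0.0
```

```bash
python3 -c "
from k import *
go([479,262,200],15.7)"
```

```text
t 8.35 pos [474.7 226.1 233. ] q [ 0.22  0.32  1.5  -0.    1.32 -0.7 ] open 87.8 F [-0.5 -0.6  0.2]
shift [0.0735 0.1245 0.1321] dist 49.0 turn [-2.5000e-03 -3.0000e-04  1.2871e+00]
```

>>> step_arm(targets=[[[0.0735, 0.1245, 0.05], [0, 0, 0.3]], [[0.0735, 0.1245, 0.05], [0, 0, 0.6]], [[0.0735, 0.1245, 0.05], [0, 0, 0.9]], [[0.0735, 0.1245, 0.05], [0, 0, 0.9]]])

```text
t: 8.85
ee_pos: [479.4, 261.5, 220.8]
eef_rot: [-1.647, -2.675, 0.001]
force: [-0.5, -0.7, 0.8]
opening: 88.0
finger_force: 0.0
```

>>> step_arm(targets=[[[0, 0, 0], [0, 0, 0.387]], [[0, 0, 0], [0, 0, 0.387]], [[0, 0, 0], [0, 0, 0.387]], [[0, 0, 0], [0, 0, 0.387]]])

```text
t: 9.35
ee_pos: [479.0, 262.5, 221.2]
eef_rot: [1.894, 2.507, -0.0]
force: [-0.5, 0.2, -0.1]
opening: 88.1
finger_force: 0.0
```

```bash
cat > p.py <<'E'
from h import *
def pin(fn):
    im,d,P,K,T=snap("wrist",fn)
    hsv=cv2.cvtColor(im,cv2.COLOR_RGB2HSV); h,s,v=[hsv[...,i].astype(int) for i in range(3)]
    near=(np.hypot(P[...,0]-485,P[...,1]-240)<75)
    def st(n,m):
        q=P[m&near]; q=q[~np.isnan(q[:,0])]
        if len(q)<10: print(n,"none"); return
        r=cv2.minAreaRect(q[:,:2].astype(np.float32)); print(n,len(q),np.round(r[0],1),np.round(r[1],1),round(r[2],1),"z",np.percentile(q[:,2],[2,50,98]).round(1)); return q
    st("blacktop",(s<110)&(v<70)&(P[...,2]>66)&(P[...,2]<74))
    st("red",((h<8)|(h>172))&(s>130)&(v>60)&(P[...,2]>60))
    q=st("shank",(s<70)&(v>70)&(P[...,2]>56)&(P[...,2]<64))
    if q is not None: print("line",cv2.fitLine(q[:,:2].astype(np.float32),cv2.DIST_HUBER,0,.01,.01).ravel().round(3))
    st("foot",(h>100)&(h<125)&(s>130)&(P[...,2]<14))
E
python3 -c "
from p import *
pin('p1.png'); go([479,262,38],15.7)"
```

```text
blacktop 648 [479.1 264.1] [18.5 43.5] 15.3 z [68.4 70.2 71.6]
red 263 [492.3 268.6] [ 8.  32.6] 16.3 z [63.8 66.2 68. ]
shank 490 [497.6 211.5] [28.4 59.7] 1.8 z [56.5 59.6 63.5]
line [ 2.73000e-01 -9.62000e-01  4.96013e+02  2.13084e+02]
foot 1911 [488.4 240.9] [58.6 93.7] 15.9 z [ 8.7 10.3 12. ]
t 9.4 pos [478.9 262.6 221.2] q [ 0.29  0.37  1.46 -0.    1.31  0.01] open 88.1 F [-0.8 -0.5 -0.1]
shift [-2.200e-03 -3.000e-04  7.328e-01] dist 183.0 turn [-0.0001  0.0001  0.0043]
```

View pics/p1.png

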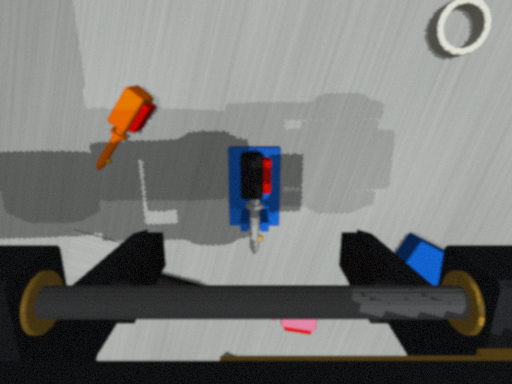

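Wrist view: black handle at (252,175), red button to its right at (267,175), nose down at (255,245), all inside the blue rest. The measured sizes and the 15.8° yaw agree with the description, so I go down and grip.

```bash
python3 -c "
from h import *
go([480.1,264.4,38],15.8)"
```

```text
t 9.4 pos [478.9 262.6 221.2] q [ 0.29  0.37  1.46 -0.    1.31  0.01] open 88.1 F [-0.8 -0.5 -0.1]
shift [0.0058 0.0065 0.7328] dist 183.0 turn [-0.0001  0.0001  0.0008]
```

>>> step_arm(targets=[[[0.006, 0.0065, 0.25], [0, 0, 0]], [[0.006, 0.0065, 0.5], [0, 0, 0]], [[0.006, 0.0065, 0.65], [0, 0, 0]], [[0.006, 0.0065, 0.733], [0, 0, 0]], [[0.006, 0.0065, 0.733], [0, 0, 0]], [[0.006, 0.0065, 0.733], [0, 0, 0]]])

```text
t: 10.15
ee_pos: [480.6, 264.7, 39.0]
eef_rot: [1.896, 2.504, 0.002]
force: [0.5, -0.5, 0.1]
opening: 87.9
finger_force: 0.0
```

>>> step_arm(targets=[[[0, 0, 0], [0, 0, 0]], [[0, 0, 0], [0, 0, 0]], [[0, 0, 0], [0, 0, 0]], [[0, 0, 0], [0, 0, 0]], [[0, 0, 0], [0, 0, 0]], [[0, 0, 0], [0, 0, 0]], [[0, 0, 0], [0, 0, 0]], [[0, 0, 0], [0, 0, 0]]], jaw=10)

```text
t: 11.15
ee_pos: [480.0, 264.5, 38.0]
eef_rot: [-1.897, -2.504, 0.0]
force: [-0.7, 0.1, 1.0]
opening: 24.4
finger_force: 30.0
```

>>> step_arm(targets=[[[0, 0, -0.04], [0, 0, 0]], [[0, 0, -0.1], [0, 0, 0]], [[0, 0, -0.25], [0, 0, 0]], [[0, 0, -0.4], [0, 0, 0]], [[0, 0, -0.5], [0, 0, 0]], [[0, 0, -0.5], [0, 0, 0]], [[0, 0, -0.5], [0, 0, 0]]])

```text
t: 12.02
ee_pos: [479.6, 264.4, 162.2]
eef_rot: [-1.897, -2.504, 0.002]
force: [-0.0, -0.4, -1.6]
opening: 24.4
finger_force: 30.0
```

```bash
cat > q.py <<'E'
from h import *
def inhand(fn=None,cam="wrist"):
    """pin shank in tool coords"""
    s0=env.read_state(); im,d,P,K,T=snap(cam,fn)
    W=R.from_rotvec(s0["eef_rot"]).as_matrix(); Q=(P-s0["ee_pos"])@W
    hsv=cv2.cvtColor(im,cv2.COLOR_RGB2HSV)
    m=(Q[...,2]>-45)&(Q[...,2]<15)&(np.abs(Q[...,1])<13)&(np.abs(Q[...,0])<110)
    q=Q[m]; 
    for a in range(-100,101,6):
        k=q[(q[:,0]>=a)&(q[:,0]<a+6)]
        if len(k)>3: print(a+3,len(k),"y",np.percentile(k[:,1],[3,50,97]).round(1),"z",np.percentile(k[:,2],[3,50,97]).round(1))
    return im
E
python3 -c "
from q import *
inhand('h1.png'); go([0,0,0]); print('top');inhand(None,'top');print('scene');inhand(None,'scene')"
```

```text
-49 20 y [-2.   2.8  7.1] z [-21.3 -20.6 -18.9]
-43 195 y [-2.   2.7  7.1] z [-22.8 -21.5 -19.1]
-37 100 y [-5.2  2.3  9.2] z [-26.3 -22.3 -19.6]
-31 502 y [-5.1  2.7 10.7] z [-26.8 -23.6 -19.4]
-19 329 y [-10.   -0.4   8.9] z [-33.3 -32.1 -31. ]
-7 19 y [-12.7 -12.4  12.9] z [-44.9 -44.4 -24. ]
-1 518 y [-12.7   0.5  12.2] z [-33.2 -31.9 -25.4]
5 884 y [-12.7  -0.3  12.5] z [-40.8 -32.1 -27. ]
11 882 y [-12.3  -0.3  12.3] z [-38.7 -32.2 -27.8]
17 972 y [-11.    0.9  12.2] z [-33.2 -31.9 -14. ]
23 1138 y [-10.2  -0.7   8.7] z [-31.7 -22.1  -6.9]
t 12.07 pos [479.5 264.4 161.9] q [ 0.29  0.43  1.54 -0.    1.18  0.02] open 24.3 F [ 0.5 -0.9 -0.9]
shift [-0.4985 -2.1315  0.6518] dist 571.0 turn [0. 0. 0.]
top
-85 9 y [0.4 2.9 4.9] z [-19.1 -18.  -17. ]
-79 23 y [-1.4  2.3  6.9] z [-21.4 -18.8 -16.3]
-73 7 y [-1.7  0.6  2.9] z [-23.2 -19.8 -18.9]
scene
-85 9 y [-0.4  2.6  4.5] z [-20.7 -18.6 -15.6]
-79 15 y [-2.   2.9  5.9] z [-22.4 -20.8 -16.4]
-73 15 y [-1.6  4.1  6.7] z [-23.3 -21.9 -18.2]
-67 14 y [-1.   3.9  6.6] z [-23.5 -22.2 -18.4]
-61 15 y [-0.8  2.5  6.4] z [-24.4 -22.3 -17. ]
-55 14 y [-0.6  3.7  6.7] z [-23.4 -21.4 -18.8]
-49 12 y [-1.   3.6  7. ] z [-22.6 -21.6 -18.1]
-43 16 y [-0.2  3.3  6.1] z [-23.7 -21.6 -16.9]
-37 28 y [-4.9  4.8  9.1] z [-29.2 -22.4 -12.5]
-31 18 y [-6.5  4.6  9.8] z [-26.6 -22.8 -14.1]
-25 41 y [-8.7  1.5  8.7] z [-31.9 -22.9  -8.8]
-19 69 y [-11.7   4.8  11.6] z [-33.4 -27.   -8.7]
-13 45 y [-11.    5.6  12.6] z [-34.3 -31.3 -12. ]
-7 20 y [-12.9  -5.5  12.9] z [-41.7 -31.8 -12.1]
-1 6 y [-10.4  -9.6  -6.9] z [-34.2 -32.6 -31.2]
```

View pics/h1.png

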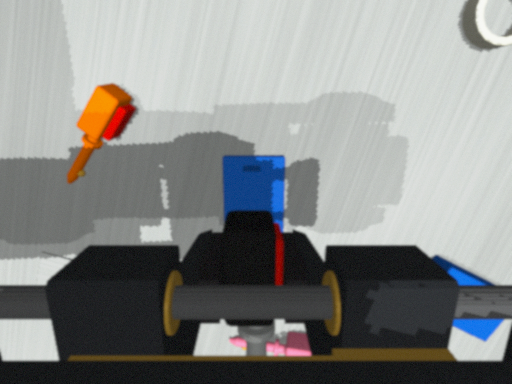

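The pin is held level with the button pressed in: the red strip is flush at (280,255) and the opening is 24.4 mm. Next I carry it high over the fork, at insertion yaw, to look again.

```bash
python3 -c "
from h import *
go([652,-70,240],-10.4)"
```

```text
t 12.18 pos [479.7 264.4 161.9] q [ 0.29  0.43  1.53 -0.    1.18  0.02] open 24.0 F [ 1.  -0.  -0.9]
shift [-1.4742  0.3009 -0.3128] dist 384.0 turn [-0.0038  0.001   0.9113]
```

>>> step_arm(targets=[[[-0.1, 0.02, -0.15], [0, 0, 0]], [[-0.3, 0.06, -0.3], [0, 0, 0]], [[-0.5, 0.1, -0.31], [0, 0, 0]], [[-0.7, 0.14, -0.31], [0, 0, 0]], [[-0.737, 0.15, -0.31], [0, 0, 0]]])

```text
t: 12.8
ee_pos: [566.8, 94.8, 239.4]
eef_rot: [-1.9, -2.5, 0.002]
force: [-0.5, -0.3, -1.2]
opening: 24.2
finger_force: 30.0
```

>>> step_arm(targets=[[[-0.2, 0.04, 0], [0, 0, 0.25]], [[-0.4, 0.08, 0], [0, 0, 0.5]], [[-0.6, 0.12, 0], [0, 0, 0.75]], [[-0.737, 0.15, 0], [0, 0, 0.911]], [[-0.737, 0.15, 0], [0, 0, 0.911]], [[-0.737, 0.15, 0], [0, 0, 0.911]]])

```text
t: 13.55
ee_pos: [651.7, -68.5, 240.0]
eef_rot: [-2.411, -2.013, 0.001]
force: [0.4, 0.1, -0.3]
opening: 24.7
finger_force: 30.0
```

```bash
python3 -c "
from k import *
knob();knob();go([652,-70,240],-10.4)"; ls -t pics|head -1
```

```text
knob 497 size [18.8 21.3] ctr [573.3 -42. ] z [72.9 81.2 83.8]
fork 789 size [42.7 29.5] ctr [655.3 -58.5] z [82.  84.2 85.8]
yellow 1314 size [111.5   9.8] ctr [679.7 -62.7] z [70.2 83.1 85.3]
knob 511 size [19.1 22.2] ctr [573.3 -42.3] z [72.9 81.  83.8]
fork 813 size [42.4 29.5] ctr [655.4 -58.4] z [81.7 84.2 85.7]
yellow 1296 size [111.3   9.7] ctr [679.7 -62.7] z [69.5 83.2 85.7]
t 13.65 pos [651.8 -68.4 240.6] q [-0.28  0.61  1.04  0.    1.49 -0.1 ] open 24.5 F [ 0.1  0.1 -0.6]
shift [-0.0063  0.0021  0.0023] dist 2.0 turn [-0.0005 -0.0004  0.0048]
w1360.png
```

```bash
python3 -c "
from h import *
go([674.4,60,53],-10.3)"
```

```text
t 13.65 pos [651.8 -68.4 240.6] q [-0.28  0.61  1.04  0.    1.49 -0.1 ] open 24.5 F [ 0.1  0.1 -0.6]
shift [ 0.5212 -0.0022  0.7504] dist 228.0 turn [-0.0005 -0.0004  0.0013]
```

>>> step_arm(targets=[[[0.25, 0, 0], [0, 0, 0]], [[0.5, 0, 0], [0, 0, 0]], [[0.521, -0.002, 0.2], [0, 0, 0]], [[0.521, -0.002, 0.4], [0, 0, 0]], [[0.521, -0.002, 0.6], [0, 0, 0]], [[0.521, -0.002, 0.7], [0, 0, 0]], [[0.521, -0.002, 0.75], [0, 0, 0]], [[0.521, -0.002, 0.75], [0, 0, 0]], [[0.521, -0.002, 0.75], [0, 0, 0]]])

```text
t: 14.78
ee_pos: [675.7, 58.5, 54.6]
eef_rot: [2.412, 2.011, 0.003]
force: [0.6, -0.6, 0.1]
opening: 24.5
finger_force: 30.0
```

```bash
python3 -c "
from q import *
out=[]
for c in ('top','scene'):
    print(c); im=inhand(None,c); 
    s=env.read_state(); W=R.from_rotvec(s['eef_rot']).as_matrix()
    _,_,_,K,T=snap(c)
    tip=s['ee_pos']+W@np.array([-86,1.9,-17]); m=np.array([658,-43.7,70.])
    print(c,'tip',proj(tip,K,T),'mouth',proj(m,K,T))
    u,v=((proj(tip,K,T)+proj(m,K,T))/2).astype(int); u=min(max(u,40),471);v=min(max(v,40),343)
    out.append(cv2.resize(im[v-40:v+40,u-40:u+40],(400,400),interpolation=2))
cv2.imwrite('pics/ins.png',np.hstack(out)[:,:,::-1]); go([0,0,0],-10.3)"
```

```text
top
top tip [378.01424662 132.42568973] mouth [387.36398203 134.83937678]
scene
-85 7 y [0.8 3.  4.4] z [-21.5 -21.  -19.7]
-79 18 y [-1.2  3.2  6.6] z [-23.8 -21.  -18.2]
-73 19 y [-2.   3.5  6.5] z [-23.9 -21.6 -17.2]
-67 21 y [-2.3  2.9  6.7] z [-23.3 -21.2 -17. ]
-61 20 y [-1.6  2.6  6.5] z [-23.3 -21.2 -17. ]
-55 20 y [-2.2  2.5  6.4] z [-23.1 -21.4 -16.7]
-49 19 y [-2.6  3.4  6.6] z [-24.5 -21.  -18.5]
-43 21 y [-2.4  3.3  6.6] z [-24.2 -21.1 -18.3]
-37 23 y [-3.   2.4  8.5] z [-27.4 -22.3 -16. ]
-31 9 y [-6.1 -0.7 10.1] z [-26.9 -24.  -19.3]
scene tip [184.11597704 302.00628616] mouth [174.91391508 306.26736168]
t 14.97 pos [675.3  58.3  53.8] q [-0.09  0.82  1.17 -0.    1.15  0.09] open 24.2 F [-0.4  0.1 -0.5]
shift [-0.7164 -2.6154  0.2119] dist 680.0 turn [ 0.0025 -0.0002 -0.0029]
```

View pics/ins.png

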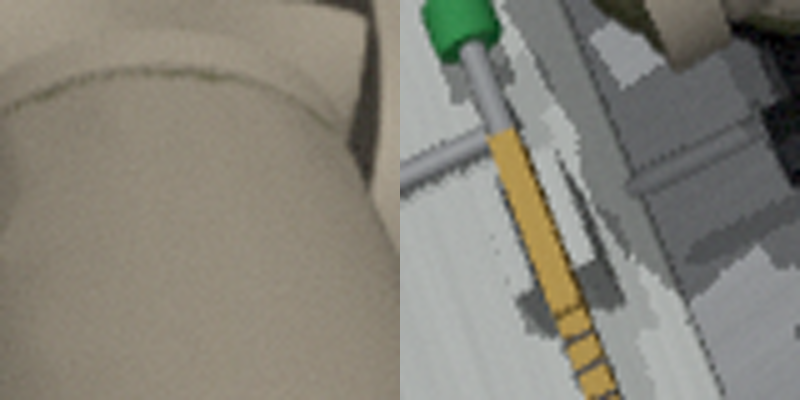

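```bash
python3 -c "
from h import *
im,d,P,K,T=snap('scene')
a=np.radians(-10.3);X=np.array([np.cos(a),np.sin(a)]);Y=np.array([-X[1],X[0]])
C=np.array([655.35,-58.45]); x=(P[...,:2]-C)@X; y=(P[...,:2]-C)@Y; z=P[...,2]
m=(abs(x)<30)&(abs(y)<22)&(z>79)&(z<90)
print(m.sum(),np.percentile(x[m],[2,98]).round(1),np.percentile(y[m],[2,98]).round(1),np.median(z[m]).round(1))
m=(abs(x)<30)&(y>17)&(y<75)&(z>60)&(z<82)
for b in range(15,85,8):
    k=m&(y>=b)&(y<b+8)
    if k.sum()>5: print(b,k.sum(),'x',np.percentile(x[k],[4,96]).round(1),'z',np.percentile(z[k],[4,96]).round(1))
for i in range(4): s=env.read_state(); print(np.round(s['ee_pos'],1))
"
```

```text
458 [-27.  28.] [-14.7  14.3] 84.3
31 12 x [-1.   3.8] z [71.2 76. ]
39 24 x [-3.1  5.2] z [72.6 77.3]
47 27 x [-3.1  5.3] z [70.9 77.4]
55 27 x [-3.8  5.1] z [71.2 76.5]
63 26 x [-3.2  4.9] z [71.2 76.8]
71 13 x [-3.1  5.1] z [70.3 77.8]
[675.3  58.3  53.6]
[675.3  58.3  53.6]
[675.3  58.3  53.6]
[675.3  58.3  53.6]
```

Scene view: the rod is at its middle notch and the pin's tip is about 18 mm outside the fork. The pin sits 1 mm too far +x and about 1 mm high, so I correct that and start inserting.

>>> step_arm(targets=[[[0, -0.004, 0.003], [0, 0, 0]], [[-0.04, -0.004, 0.003], [0, 0, 0]], [[-0.065, -0.004, 0.003], [0, 0, 0]], [[-0.08, -0.004, 0.003], [0, 0, 0]], [[-0.095, -0.004, 0.003], [0, 0, 0]], [[-0.11, -0.004, 0.003], [0, 0, 0]], [[-0.12, -0.004, 0.003], [0, 0, 0]], [[-0.12, -0.004, 0.003], [0, 0, 0]]])

```text
t: 16.02
ee_pos: [668.6, 28.9, 52.2]
eef_rot: [2.414, 2.011, -0.0]
force: [-0.4, 0.2, -1.0]
opening: 24.3
finger_force: 30.0
```

>>> step_arm(targets=[[[-0.015, 0, 0], [0, 0, 0]], [[-0.03, 0, 0], [0, 0, 0]], [[-0.045, 0, 0], [0, 0, 0]], [[-0.06, 0, 0], [0, 0, 0]], [[-0.075, 0, 0], [0, 0, 0]], [[-0.09, 0, 0], [0, 0, 0]], [[-0.1, 0, 0], [0, 0, 0]], [[-0.1, 0, 0], [0, 0, 0]]])

```text
t: 17.02
ee_pos: [664.1, 4.2, 52.2]
eef_rot: [-2.414, -2.011, 0.0]
force: [-1.3, 0.1, -1.2]
opening: 24.1
finger_force: 30.0
```

>>> step_arm(targets=[[[-0.012, 0, 0], [0, 0, 0]], [[-0.024, 0, 0], [0, 0, 0]], [[-0.036, 0, 0], [0, 0, 0]], [[-0.048, 0, 0], [0, 0, 0]], [[-0.048, 0, 0], [0, 0, 0]], [[-0.048, 0, 0], [0, 0, 0]]])

```text
t: 17.77
ee_pos: [662.0, -7.4, 52.2]
eef_rot: [2.413, 2.011, 0.0]
force: [-0.2, -0.7, -0.3]
opening: 24.4
finger_force: 30.0
```

>>> step_arm(targets=[[[-0.003, 0, 0], [0, 0, 0]], [[-0.006, 0, 0], [0, 0, 0]], [[-0.008, 0, 0], [0, 0, 0]], [[-0.008, 0, 0], [0, 0, 0]]])

```text
t: 18.27
ee_pos: [661.6, -9.4, 52.2]
eef_rot: [-2.413, -2.011, -0.0]
force: [0.5, 1.2, -1.3]
opening: 24.4
finger_force: 30.0
```

>>> step_arm(targets=[[[-0.003, 0, 0], [0, 0, 0]], [[-0.006, 0, 0], [0, 0, 0]], [[-0.006, 0, 0], [0, 0, 0]]])

```text
t: 18.65
ee_pos: [661.5, -9.5, 52.2]
eef_rot: [-2.412, -2.011, -0.003]
force: [2.2, 7.3, -0.9]
opening: 24.2
finger_force: 30.0
```

>>> step_arm(targets=[[[-0.002, 0, 0], [0, 0, 0]], [[-0.004, 0, 0], [0, 0, 0]], [[-0.004, 0, 0], [0, 0, 0]]])

```text
t: 19.02
ee_pos: [661.5, -9.6, 52.3]
eef_rot: [-2.411, -2.011, -0.005]
force: [3.2, 11.9, -1.4]
opening: 24.7
finger_force: 29.9
```

The shoulder meets the fork at the expected depth (0.2 mm), with 12 N of contact force. I release and rise.

>>> step_arm(targets=[[[0, 0, 0], [0, 0, 0]], [[0, 0, 0], [0, 0, 0]], [[0, 0, 0], [0, 0, 0]], [[0, 0, 0], [0, 0, 0]], [[0, 0, 0], [0, 0, 0]], [[0, 0, 0], [0, 0, 0]], [[0, 0, 0], [0, 0, 0]]], jaw=80)

```text
t: 19.9
ee_pos: [661.1, -11.8, 52.2]
eef_rot: [2.413, 2.011, -0.0]
force: [0.7, -0.2, -0.6]
opening: 80.3
finger_force: 0.0
```

>>> step_arm(targets=[[[0, 0, -0.1], [0, 0, 0]], [[0, 0, -0.3], [0, 0, 0]], [[0, 0, -0.5], [0, 0, 0]], [[0, 0, -0.7], [0, 0, 0]], [[-0.1, 0, -0.75], [0, 0, 0]], [[-0.15, 0, -0.75], [0, 0, 0]], [[-0.15, 0, -0.75], [0, 0, 0]], [[-0.15, 0, -0.75], [0, 0, 0]]])

```text
t: 20.9
ee_pos: [654.2, -48.1, 238.6]
eef_rot: [-2.412, -2.011, 0.001]
force: [-0.2, -0.8, 0.0]
opening: 80.0
finger_force: 0.0
```

```bash
python3 -c "
from k import *
im=knob(); go([0,0,0])
_,d,P,K,T=snap('wrist')
a=np.radians(-10.3);X=np.array([np.cos(a),np.sin(a)]);Y=np.array([-X[1],X[0]])
C=np.array([655.35,-58.45]); x=(P[...,:2]-C)@X; y=(P[...,:2]-C)@Y; z=P[...,2]
for b in range(-40,80,4):
    k=(abs(x)<24)&(z>58)&(z<95)&(y>=b)&(y<b+4)
    if k.sum()>5: print(b,k.sum(),'x',np.percentile(x[k],[2,98]).round(1),'z',np.percentile(z[k],[2,98]).round(1))
u,v=proj([660,-35,75],K,T).astype(int); u=min(max(u,75),437);v=min(max(v,75),309)
c=cv2.resize(im[v-75:v+75,u-75:u+75],(600,600),interpolation=2); cv2.imwrite('pics/fin.png',c[:,:,::-1])
s=env.read_state()
"
```

```text
knob 494 size [19.3 21.9] ctr [573.3 -42. ] z [72.  81.1 83.9]
fork 1288 size [41.1 80.1] ctr [659.7 -33. ] z [81.1 83.7 85.4]
yellow 1320 size [111.8  10.1] ctr [679.5 -62.7] z [69.5 83.1 85.4]
t 20.95 pos [654.3 -48.  238.8] q [-0.25  0.62  1.04  0.    1.49 -0.07] open 79.9 F [-0.5 -0.2  0. ]
shift [-0.2817 -2.6077  0.959 ] dist 698.0 turn [0. 0. 0.]
-36 15 x [-2.7  1.9] z [74.2 76.6]
-32 27 x [-4.   3.2] z [73.9 77.5]
-28 36 x [-5.1  4.2] z [73.  78.2]
-24 41 x [-5.1  7.5] z [71.8 78.1]
-20 32 x [-4.4  7.7] z [73.1 77.6]
-16 124 x [-21.3  21.3] z [83.1 85.9]
-12 163 x [-20.7  21.5] z [82.8 85.8]
-8 175 x [-21.6  21.7] z [79.5 85.5]
-4 194 x [-22.7  23.5] z [83.  85.7]
0 190 x [-23.3  22.6] z [83.2 85.6]
4 198 x [-23.5  23.5] z [70.1 85.3]
8 178 x [-20.8  20.9] z [83.  85.7]
12 328 x [-21.2  21.2] z [58.7 85.3]
16 77 x [-7.9  9.2] z [64.4 78.2]
20 53 x [-5.8  5.2] z [69.7 75. ]
24 30 x [-3.9  5.2] z [68.8 74.4]
28 69 x [-14.8   9.4] z [62.  84.8]
32 123 x [-15.1  16.7] z [61.6 84.8]
36 146 x [-15.1  17.7] z [61.4 85. ]
40 151 x [-14.9  17.6] z [63.5 84.6]
44 138 x [-15.   17.5] z [61.2 83.9]
48 143 x [-15.   17.5] z [60.6 83.7]
52 151 x [-13.7  17.5] z [65.4 83.3]
56 142 x [-14.9  17.4] z [60.3 83. ]
60 147 x [-14.8  17.4] z [60.1 82.8]
64 141 x [-14.8  16.4] z [59.7 82.7]
68 98 x [-13.5   9.6] z [65.9 82.1]
72 19 x [-9.   7.3] z [73.1 79.6]
```

View pics/fin.png

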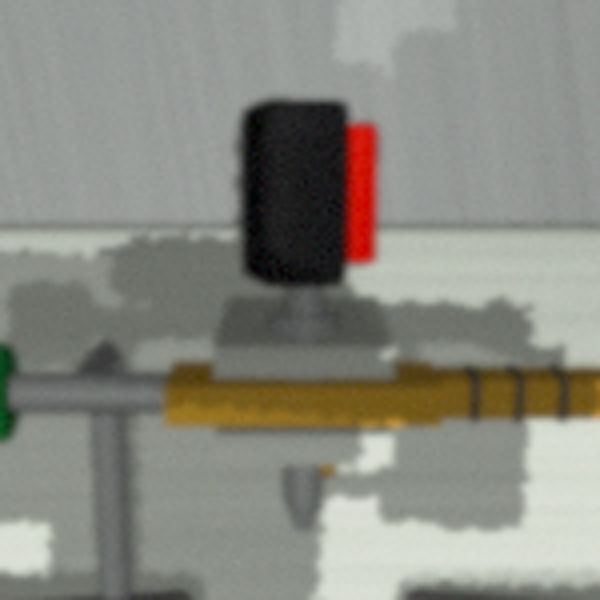

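The picture shows the red button sprung out at (360,190), the shoulder at the fork at (305,310), and the nose through the far side at (302,500). The brass ball is out behind the fork at (328,470), so the pin is locked. The rod is still at the middle click.

```bash
python3 -c "
from station import env
print(env.finish_job())"
```

```text
the job is handed in; nothing more can be done
None
```

The job is done and handed in at about 21 s: the rod is at its middle click, and the pin is through the fork with its shoulder seated, button out and ball locked behind. I moved nothing else.

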